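Close the sprung gluing press on an inlay stone

ROBOT

A 7-joint arm with a two-finger parallel gripper is mounted at the origin on the work surface. World frame = base frame: x ahead of the robot, y to its left, z up, the work surface at z = 0. Lengths are in m, angles in rad, forces in N, time in s.
With the tool pointing down it reaches from about 0.425 to 0.875 m from the base axis. Payload 4.7 kg.
Tool frame: the origin (TCP) lies at the very end of the fingers, on their centre line; the grasp point (between the pads) lies ctrl.pinch_z behind it (ctrl.pinch_z is the distance from the TCP to the grasp point, in m); x points along the fingers, y is the direction in which the jaws open and shut, and the axes are right-handed (so a half turn about x gives the same grasp; the last joint's range is limited). The gripper opens to 87 mm and grips with 3 to 60 N. Pads are 19 mm wide; open, the fingers measure 117 mm over their backs; the gripper's body (75 mm by 190 mm) begins 51 mm behind the grasp point.
Start: joints at [1.282, 0.321, -0.07, 1.45, 0.023, 1.371, -0.057], TCP at [0.194, -0.62, 0.223] pointing down, gripper open.
Joint ranges: [-2.86, 2.86], [-0.3, 2.09], [-1.38, 1.24], [0.06, 2.45], [-1.56, 4.7], [0.09, 2.05], [-2.69, 2.69]. Speed limits (rad/s): [2.57, 2.57, 3.14, 3.14, 3.14, 3.14, 3.14].

INTERFACE

Orientations are given as a rotation vector (axis times angle).
In Python, from bench import get_state, get_image, camera_info, order, ctrl gives the robot as it stands.
- The arm moves only by the tool jog_arm, never from a script. Its arguments are lists of equal length, an entry for each row: "claw": the finger opening in mm, from 0 to 87; "xyz": the shift along the tool's x, y, z in mm, a list of three; "roll": the turn about the tool's x in degrees. In form: {"claw": [claw, ...], "xyz": [[tx, ty, tz], ...], "roll": [roll, ...]}. A call has 1 to 5 rows; each row is the pose to reach, as a shift and turn from the pose measured when the call began, along the tool's axes at that moment; what a row does not reach only later rows make up. A row lasts 1/10 s, in which the tool goes at most 50 mm and 8.59 degrees, less where a joint would pass 70% of its speed; a pose out of reach is approached as far as the arm can. A call with a gripper value outside its range is refused whole. The fingers move at their own pace and stop on an object; "force" is the grip in N (left out, the last holds). Time passes only in rows, so rows that repeat a pose let the fingers close. It gives the time, the measured TCP pose, the force and the opening at its end, in the units of the state.
- get_state(): the state, without advancing time (a new reading comes with each control period).
- get_image(name): name is "scene" or "top" or "wrist"; returns (picture, depth): 420x560x3 uint8, red, green, blue; 420x560 float32, m along the optical axis (not along the pixel's ray), 0 where there is no reading.
- camera_info(name): a dict with "intrinsics" (3x3 intrinsics, pixels), "rvec" (rotation vector, rad) and "tvec" (3), from world to camera coordinates, as OpenCV has them; the wrist camera has in their place "tool_from_camera" (4x4, takes a point from camera to tool coordinates, whose origin is the TCP and whose axes are the tool frame's). Camera axes: x right, y down, z forward; pixel columns grow to the right and rows downward; lengths in m; the calibration is good to about 2 mm. The wrist camera is an equidistant fisheye: a pixel r from the principal point sees the ray r / f radians off the axis. A picture is of the moment at which its call begins: read the wrist's pose just before it. camera_info takes no time and is no camera call.
- order.close_job(): hands the job in, once; it reports no verdict.
The state is a dict: "time": time; "joint_positions": joint angles; "qd": joint speeds; "joint_torque": joint torques, N m; "position": TCP position; "tool_rot": TCP orientation; "ft_force": force on the tool from outside, world axes, zero at the start; "torque": the same for the moment, N m; "grip_width": opening from 0.0 (shut) to 1.0 (fully open).
Only numpy, scipy, OpenCV 4.12 (cv2) and the standard library are available. Lean on these libraries where they do the work, as an engineer would, in place of code of your own. Each camera call takes 0.05 s, during which the arm holds its last target. There are 200 camera calls.

TASK

A freshly glued stone lies under the sprung plate of the small gluing press. Take the tamper, set its flat face on the middle of the plate and press squarely down, firmly but without forcing and keeping the plate level, until the plate sits firmly on its hard stops and both spring catches have snapped over it. Then stand the tamper upright on the cork mat again, leaving the punch and the file undisturbed.

Things in the scene. Friction and masses are not known exactly. Their poses are not given: they have to be found in the camera images.
- press: Gluing press, fixed to the bench on 6 mm feet. Grey base 136 (x) x 176 (y) x 14 mm; origin: centre of the base's underside, z up. On it: four guide posts of 10 mm diameter at (+-51, +-22), top at 70 above the origin, four coil springs, and under the plate a bed with two stop rails and, on its +y and -y sides, two grey catch housings 46 to 72 mm from the middle, top at 59 to 75; pull knobs out to 95.
- plate: Square steel plate 90 x 90 x 8 mm, 0.36 kg, lying loose and level on four springs between the guide posts (1 mm play). Origin: centre of its underside, z up; it starts 64 mm above the press's origin. It stops hard on the bed's stop rails at 29 to 45 mm: the bed is screwed up or down to suit the stone, differently each time, and its height is not among the readings.
- plate_top (a point): Centre of the plate's upper face, in a turned ring of 60 mm diameter. Pushing takes 4 N at first, 8 to 12 N near the stop; 18 to 10 mm above the stop its edge pushes two slanted spring bolts aside (16 N in all), then rubs past them; 1.5 mm above the stop they snap over it. A firm 20 N or so on the stop seats it; let go, it rises 1.5 mm. Above 35 N the stone cracks; tipped over 0.1 rad it slips.
- tamper: Hand tamper upright on the cork mat, about 0.38 kg: round flat steel foot 54 mm across and 13 mm high, a steel cone up to a shoulder 38 mm across that ends 26 mm above the face, then a square wooden handle 30 x 30 mm, rounded edges, from 26 to 84 mm. Origin: centre of the flat bottom face; z up along the handle, x and y square to the handle's sides.
- tamper_grip (a point): Point on the tamper's axis in the middle of the wooden handle, 55 mm above the flat face. The tamper's axes.
- mat: Cork mat lying on the bench, 190 (x) x 150 (y) x 4 mm. Origin: centre of its underside. The tamper starts on the half nearer its -x, -y corner, the punch on the half nearer its +x, +y corner; any free spot on the mat will do for the tamper.
- punch: Steel doming punch standing upright on the mat, 85 mm high, a stem of 24 mm diameter with a ball-shaped head of 30 mm diameter. Origin: centre of its foot. Not needed: leave it standing.
- file: Flat hand file lying on the bench between the press and the mat, steel blade 130 x 20 x 5 mm towards +x, turned wooden handle of 23 mm diameter and 95 mm length towards -x. Origin: about under the middle of its length. Not needed: leave it lying.
Not all that is in view belongs to the job. Leave any black or blue look-alike of the tamper alone. What is shaped like the mat but white is not meant.

How it is judged:
By the outcome, as a careful person would: the job done as asked, in the order asked, and still so for the second after the job is handed in, with the robot touching nothing.
It also fails if it takes over 59 s, if anything falls off the work surface, if the arm or the gripper's body presses on something with over 40 N, if the wrist force passes 120 N, or if a joint passes its speed limit or range.

## Working session

There is one attempt and no reset: what is moved stays moved. The work goes in short steps, Python scripts to look and compute and a tool call to move; the robot and the scene stay as the last step left them, time stands still between calls to the robot, and variables do not carry over. Pictures are saved under pics/ and viewed, about 8 in all and at most 12, crops included, and the job is handed in when it is done.

Besides the shell and the picture viewer there is one more tool, called after "Call:" as a command line: name --pt "numbers of a row" for each row, then --argument value for the rest. jog_arm: Moves the arm, as the interface text tells. Its arguments: {"type":"object","properties":{"claw":{"type":"array"},"xyz":{"type":"array"},"roll":{"type":"array"},"force":{"type":"number"}},"required":["claw","xyz","roll"]}

```bash
mkdir -p pics; ls; cat > h.py <<'E'
import numpy as np, cv2
from bench import get_state,get_image,camera_info,order,ctrl
from scipy.spatial.transform import Rotation as R
def cloud(name):
    im,d=get_image(name); c=camera_info(name); K=np.array(c["intrinsics"])
    v,u=np.mgrid[:420,:560]
    p=np.stack([(u-K[0,2])/K[0,0]*d,(v-K[1,2])/K[1,1]*d,d],-1)
    Rm=cv2.Rodrigues(np.array(c["rvec"],float))[0]
    w=(p-np.array(c["tvec"]).ravel())@Rm
    w[d==0]=np.nan
    return im,w
E
python3 - <<'E'
from h import *
print(ctrl.pinch_z,get_state())
for n in("top","scene"):
    im,w=cloud(n); np.savez(f"{n}.npz",im=im,w=w); cv2.imwrite(f"pics/{n}.png",im[...,::-1])
E
```

```text
pics
0.0187 {'time': 0.0, 'joint_positions': array([ 1.28207542,  0.32183719, -0.07010322,  1.45171311,  0.02260873,
        1.37081413, -0.05690402]), 'qd': array([ 0.00168347, -0.00029049,  0.00012895,  0.00027344, -0.00223723,
       -0.00073976, -0.00052804]), 'joint_torque': array([-2.76991696e-04, -4.91295326e+01, -4.04038550e-01, -3.12532139e+01,
       -6.40063081e-02,  4.35277924e-02,  1.67556700e-04]), 'position': array([ 0.19362554, -0.61988385,  0.22143333]), 'tool_rot': array([ 2.05874953,  0.31625718, -2.05958631]), 'ft_force': array([0.01401767, 0.74742692, 0.0715571 ]), 'torque': array([-0.03917793,  0.0240577 ,  0.05529692]), 'grip_width': 0.9964600139939298}
```

View pics/top.png

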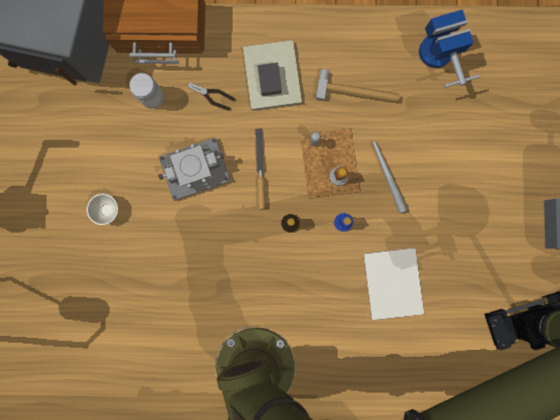

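View pics/scene.png

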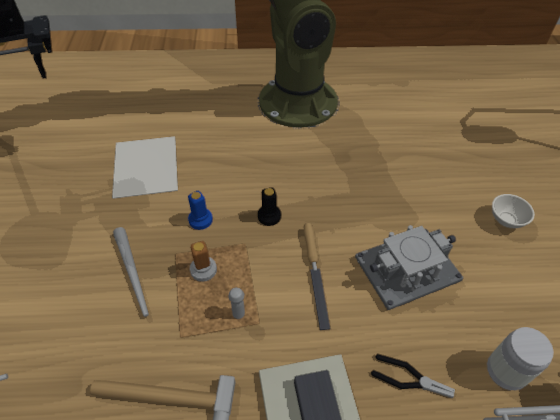

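Top view: the candidates are the steel/wood tamper on the mat (339,176), the black look-alike (290,223) and the blue one (344,221). Only the first is on the cork mat with a steel foot and bare wooden handle. The punch is at (315,139), the file at (260,170) and the press plate at (191,165). I'll confirm with a crop and measure.

```bash
python3 - <<'E'
from h import *
T=np.load("top.npz");S=np.load("scene.npz")
a=cv2.resize(T["im"][115:215,285:400],None,fx=3.4,fy=3.4,interpolation=cv2.INTER_CUBIC)
b=cv2.resize(S["im"][225:325,160:275],None,fx=3.4,fy=3.4,interpolation=cv2.INTER_CUBIC)
cv2.imwrite("pics/crop.png",np.hstack([a,b])[...,::-1])
def box(D,u0,u1,v0,v1):
    return D["w"][v0:v1,u0:u1].reshape(-1,3), D["im"][v0:v1,u0:u1].reshape(-1,3).astype(int)
def rep(n,p):
    p=p[~np.isnan(p).any(1)]
    if len(p)<4: print(n,len(p));return
    print(n,len(p),"mean",p.mean(0).round(4),"min",p.min(0).round(4),"max",p.max(0).round(4),"rect",[np.round(x,4) for x in cv2.minAreaRect(p[:,:2].astype(np.float32))])
for nm,D,tb,pb,mb,nb in(("top",T,(325,355,160,190),(155,235,130,205),(295,365,120,205),(305,325,128,150)),("scene",S,(185,222,232,285),(350,470,220,305),(165,265,235,340),(225,250,282,325))):
    p,c=box(D,*tb)
    for lo,hi in((.008,.02),(.035,.075),(.08,.1)): rep(nm+f" tamper {lo}",p[(p[:,2]>lo)&(p[:,2]<hi)])
    p,c=box(D,*nb); rep(nm+" punch",p[(p[:,2]>.03)&(p[:,2]<.11)])
    p,c=box(D,*pb); rep(nm+" plate",p[(p[:,2]>.0745)&(p[:,2]<.0815)]); rep(nm+" base",p[(p[:,2]>.015)&(p[:,2]<.024)])
    p,c=box(D,*mb); m=(c[:,0]-c[:,2]>60)&(p[:,2]<.012); 
    rep(nm+" mat",p[(p[:,2]>.002)&(p[:,2]<.007)])
for u,v in((191,165),(250,250)): print(T["w"][v,u])
E
```

```text
top tamper 0.008 96 mean [ 0.549  -0.2321  0.0146] min [ 0.5129 -0.2791  0.008 ] max [ 0.5987 -0.1975  0.02  ] rect [array([ 0.5582, -0.2347]), array([0.0837, 0.0817]), np.float64(5.0271)]
top tamper 0.035 34 mean [ 0.542  -0.2268  0.0544] min [ 0.5334 -0.2471  0.0354] max [ 0.5586 -0.2172  0.0712] rect [array([ 0.5423, -0.2279]), array([0.035 , 0.0165]), np.float64(57.5746)]
top tamper 0.08 112 mean [ 0.5504 -0.2337  0.087 ] min [ 0.5351 -0.2515  0.0802] max [ 0.5664 -0.218   0.0962] rect [array([ 0.551 , -0.2343]), array([0.0298, 0.0299]), np.float64(18.9196)]
top punch 102 mean [ 0.6482 -0.1608  0.0755] min [ 0.6379 -0.1742  0.0314] max [ 0.6644 -0.1486  0.0923] rect [array([ 0.6511, -0.1614]), array([0.0266, 0.0255]), np.float64(0.6327)]
top plate 1066 mean [0.5664 0.1848 0.0776] min [0.5059 0.1008 0.0745] max [0.6235 0.2721 0.0815] rect [array([0.5649, 0.1859]), array([0.1331, 0.1271]), np.float64(66.6992)]
top base 1079 mean [0.5553 0.1734 0.0193] min [0.4741 0.0806 0.015 ] max [0.6571 0.289  0.024 ] rect [array([0.566 , 0.1847]), array([0.1368, 0.1751]), np.float64(19.8928)]
t
[... 853 characters left out ...]
469  0.091 ] rect [array([ 0.653 , -0.1615]), array([0.0278, 0.0257]), np.float64(66.5647)]
scene plate 2306 mean [0.5674 0.1849 0.078 ] min [0.5051 0.1116 0.0745] max [0.6257 0.2611 0.0815] rect [array([0.5653, 0.1855]), array([0.1098, 0.1462]), np.float64(21.3904)]
scene base 2050 mean [0.5977 0.1725 0.0201] min [0.4782 0.0807 0.015 ] max [0.6537 0.29   0.024 ] rect [array([0.5662, 0.1853]), array([0.136 , 0.1773]), np.float64(20.0917)]
scene mat 5190 mean [ 0.5995 -0.2093  0.0041] min [ 0.4578 -0.3226  0.002 ] max [ 0.7032 -0.1082  0.007 ] rect [array([ 0.5808, -0.2179]), array([0.215 , 0.2416]), np.float64(88.6851)]
[0.56663782 0.18279389 0.08055866]
[ 0.33320458  0.02057951 -0.00314195]
```

View pics/crop.png

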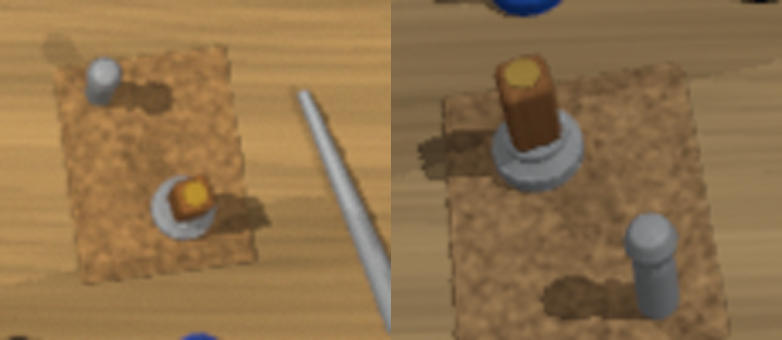

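The crop confirms it: steel foot and square wooden handle on the cork, tamper at about (0.5515,-0.234), yaw about 18°. The press is at (0.566,0.185), yaw about 20°, with the plate top near 0.078–0.08 as it must be. Next I compute the moves.

```bash
cat >> h.py <<'E'
def go(xyz,yaw=None):
    s=get_state(); M=R.from_rotvec(s["tool_rot"]).as_matrix()
    print("t",s["time"],"pos",s["position"].round(4),"x-axis",M[:,0].round(4),"yaw of y",np.degrees(np.arctan2(M[1,1],M[0,1])).round(2),"j",s["joint_positions"].round(2),"F",s["ft_force"].round(2),"M",s["torque"].round(2),"w",round(s["grip_width"]*87,1))
    print("shift mm",(M.T@(np.array(xyz)-s["position"])*1000).round(1))
E
python3 - <<'E'
from h import *
go((.5515,-.234,.16)); print(np.array(camera_info("wrist")["tool_from_camera"]).round(3))
E
```

```text
t 0.1 pos [ 0.1936 -0.62    0.2216] x-axis [-6.0e-04  1.6e-03 -1.0e+00] yaw of y -72.65 j [ 1.28  0.32 -0.07  1.45  0.02  1.37 -0.06] F [-0.11  0.98  1.  ] M [-0.04  0.01  0.04] w 87.1
shift mm [  62.  -261.6 -456.7]
[[-0.    -0.246  0.969 -0.162]
 [ 1.     0.     0.     0.   ]
 [-0.     0.969  0.246 -0.067]
 [ 0.     0.     0.     1.   ]]
```

Call:
jog_arm --claw '[87,87,87,87,87]' --pt "0 -25 -43" --pt "0 -50 -86" --pt "0 -75 -129" --pt "0 -100 -172" --pt "0 -125 -215" --roll '[0,0,0,0,0]' --force 40

```text
time: 0.6
position: [0.3624, -0.4347, 0.2214]
tool_rot: [2.059, 0.316, -2.06]
ft_force: [0.6, -0.6, -0.5]
grip_width: 0.995
```

```bash
python3 -c "
from h import *
go((.5515,-.234,.17))"
```

```text
t 0.6 pos [ 0.3624 -0.4347  0.2214] x-axis [-0.001   0.0019 -1.    ] yaw of y -72.66 j [ 1.03  0.15 -0.22  1.66  0.03  1.33 -0.47] F [ 0.63 -0.58 -0.52] M [-0.09 -0.02 -0.04] w 86.6
shift mm [  51.6 -135.1 -240.3]
```

Call:
jog_arm --claw '[87,87,87,87,87]' --pt "0 -24 -42" --pt "10 -48 -85" --pt "25 -72 -128" --pt "40 -96 -171" --pt "52 -120 -214" --roll '[0,0,0,0,0]'

```text
time: 1.1
position: [0.5286, -0.2577, 0.1696]
tool_rot: [2.058, 0.316, -2.061]
ft_force: [0.3, -1.0, 0.0]
grip_width: 0.996
```

Call:
jog_arm --claw '[70,70]' --pt "0 -15 -26" --pt "0 -15 -26" --roll '[0,0]'

```text
time: 1.3
position: [0.5519, -0.2287, 0.1685]
tool_rot: [2.055, 0.33, -2.056]
ft_force: [0.2, -0.4, 0.9]
grip_width: 0.889
```

```bash
python3 - <<'E'
from h import *
go((.5515,-.234,.044))
im,d=get_image("wrist"); cv2.imwrite("pics/w1.png",im[...,::-1])
E
```

```text
t 1.3 pos [ 0.5519 -0.2287  0.1685] x-axis [-0.0015  0.0063 -1.    ] yaw of y -72.14 j [ 0.7   0.27 -0.41  1.64  0.11  1.25 -0.99] F [ 0.23 -0.44  0.91] M [-0.   -0.05  0.05] w 77.3
shift mm [124.5   5.7   2.1]
```

View pics/w1.png

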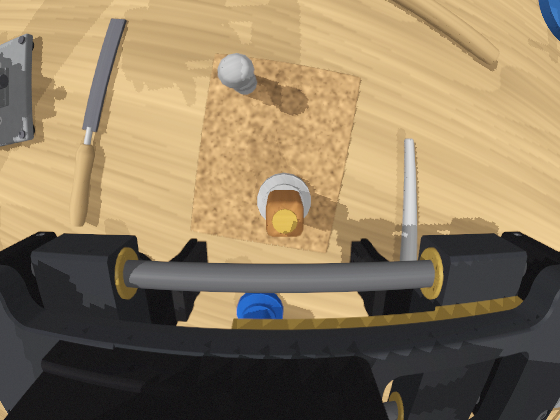

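Wrist view: the tamper handle's top is at (284,222), its sides square to the jaws, and blue (260,305) is outside the jaws' path. I'll get a finer position and yaw from the wrist depth.

```bash
cat >> h.py <<'E'
def wcloud():
    s=get_state(); im,d=get_image("wrist"); c=camera_info("wrist"); K=np.array(c["intrinsics"]); T=np.array(c["tool_from_camera"])
    v,u=np.mgrid[:420,:560]; x=(u-K[0,2])/K[0,0]; y=(v-K[1,2])/K[1,1]; r=np.hypot(x,y)+1e-9
    k=np.tan(np.minimum(r,1.5))/r
    p=np.stack([x*k*d,y*k*d,d],-1); p[(d==0)|(r>1.4)]=np.nan
    M=R.from_rotvec(s["tool_rot"]).as_matrix()
    return im,(p@T[:3,:3].T+T[:3,3])@M.T+s["position"]
E
python3 - <<'E'
from h import *
im,w=wcloud()
p=w[170:243,250:320].reshape(-1,3)
for lo,hi in((.012,.0195),(.05,.082),(.084,.095)):
    q=p[(p[:,2]>lo)&(p[:,2]<hi)].astype(np.float32); q=q[(abs(q[:,0]-.5515)<.04)&(abs(q[:,1]+.234)<.04)]
    print(lo,len(q),q.mean(0).round(4),cv2.minAreaRect(q[:,:2]),q[:,2].max())
# near face of yz: front face orientation
q=p[(p[:,2]>.05)&(p[:,2]<.08)]; q=q[(abs(q[:,0]-.5515)<.04)&(abs(q[:,1]+.234)<.04)]
print(np.degrees(np.arctan2(*np.polyfit(q[:,1],q[:,0],1)[:1],1)))
go((.5515,-.234,.044))
E
```

```text
Traceback (most recent call last):
cv2.error: OpenCV(4.12.0) /io/opencv/modules/imgproc/src/convhull.cpp:143: error: (-215:Assertion failed) total >= 0 && (depth == CV_32F || depth == CV_32S) in function 'convexHull'
```

```bash
python3 - <<'E'
from h import *
im,w=wcloud()
p=w[170:243,250:320].reshape(-1,3)
p=p[(abs(p[:,0]-.5515)<.04)&(abs(p[:,1]+.234)<.04)]
for lo,hi in((.012,.0195),(.05,.080),(.082,.095)):
    q=np.ascontiguousarray(p[(p[:,2]>lo)&(p[:,2]<hi)],np.float32)
    print(lo,len(q),len(q) and (q.mean(0).round(4),cv2.minAreaRect(q[:,:2].copy()),q[:,2].max()))
q=p[(p[:,2]>.05)&(p[:,2]<.08)]
print(np.degrees(np.arctan(np.polyfit(q[:,1],q[:,0],1)[0])))
go((.5515,-.234,.044))
E
```

```text
0.012 428 (array([ 0.5608, -0.2301,  0.0175], dtype=float32), ((0.5550289154052734, -0.23206190764904022), (0.042919229716062546, 0.05304377153515816), 15.390399932861328), np.float32(0.019496566))
0.05 223 (array([ 0.5648, -0.2293,  0.0659], dtype=float32), ((0.562693178653717, -0.22969397902488708), (0.005899923387914896, 0.029606038704514503), 17.530885696411133), np.float32(0.07977421))
0.082 1306 (array([ 0.5524, -0.2331,  0.0875], dtype=float32), ((0.5512567162513733, -0.23336131870746613), (0.02938595972955227, 0.02951706014573574), 16.88718605041504), np.float32(0.09185397))
-16.959327138855716
t 1.45 pos [ 0.5482 -0.2365  0.1692] x-axis [-0.0031  0.0014 -1.    ] yaw of y -72.72 j [ 0.7   0.27 -0.4   1.64  0.11  1.25 -0.99] F [-1.1   0.09  0.02] M [0.   0.06 0.01] w 71.7
shift mm [125.2  -1.2  -4.2]
```

Call:
jog_arm --claw '[70,70,70,70]' --pt "25 -1.3 -3.7" --pt "55 -1.3 -3.7" --pt "80 -1.3 -3.7" --pt "80 -1.3 -3.7" --roll '[0,0,0,0]'

```text
time: 1.85
position: [0.547, -0.2354, 0.0854]
tool_rot: [2.053, 0.315, -2.073]
ft_force: [-1.0, -1.1, -0.0]
grip_width: 0.807
```

```bash
python3 -c "
from h import *
go((.5514,-.2335,.0435))"
```

```text
t 1.85 pos [ 0.547  -0.2354  0.0854] x-axis [-0.0103  0.0035 -0.9999] yaw of y -72.92 j [ 0.69  0.34 -0.39  1.73  0.14  1.11 -1.02] F [-0.95 -1.14 -0.04] M [ 0.01  0.03 -0.03] w 70.2
shift mm [41.9 -0.3 -5.1]
```

Call:
jog_arm --claw '[70,70,70,70]' --pt "15 -0.3 -5" --pt "30 -0.3 -5" --pt "42 -0.3 -5" --pt "42 -0.3 -5" --roll '[0,0,0,0]'

```text
time: 2.25
position: [0.5498, -0.2331, 0.0414]
tool_rot: [2.051, 0.317, -2.077]
ft_force: [0.6, -0.7, -1.1]
grip_width: 0.807
```

```bash
python3 -c "
from h import *
go((.5514,-.2335,.0435))"
```

```text
t 2.25 pos [ 0.5498 -0.2331  0.0414] x-axis [-0.0136  0.0049 -0.9999] yaw of y -72.92 j [ 0.67  0.4  -0.38  1.76  0.17  1.03 -1.04] F [ 0.63 -0.71 -1.09] M [-0.03 -0.01  0.02] w 70.2
shift mm [-2.2  0.8 -1.4]
```

Call:
jog_arm --claw '[24,20,20,20,20]' --pt "-2 0.5 -1.4" --pt "-2 0.5 -1.4" --pt "-2 0.5 -1.4" --pt "-2 0.5 -1.4" --pt "-2 0.5 -1.4" --roll '[0,0,0,0,0]' --force 60

```text
time: 2.75
position: [0.5515, -0.2332, 0.0437]
tool_rot: [2.051, 0.317, -2.077]
ft_force: [0.5, -0.4, 0.6]
grip_width: 0.436
```

```bash
python3 -c "
from h import *
go((.5514,-.2335,.0435))"
```

```text
t 2.75 pos [ 0.5515 -0.2332  0.0437] x-axis [-0.0131  0.0046 -0.9999] yaw of y -72.92 j [ 0.67  0.4  -0.38  1.75  0.17  1.04 -1.04] F [ 0.54 -0.38  0.62] M [ 0.02 -0.    0.02] w 37.9
shift mm [0.2 0.2 0.2]
```

Call:
jog_arm --claw '[20,20,20,20,20]' --pt "0 0 0" --pt "0 0 0" --pt "0 0 0" --pt "-10 0 0" --pt "-25 0 0" --roll '[0,0,0,0,0]'

```text
time: 3.25
position: [0.5503, -0.2328, 0.0678]
tool_rot: [2.049, 0.319, -2.081]
ft_force: [-0.0, 0.0, -4.1]
grip_width: 0.34
```

```bash
python3 -c "
from h import *
go((.566,.185,.19))"
```

```text
t 3.25 pos [ 0.5503 -0.2328  0.0678] x-axis [-0.0165  0.0063 -0.9998] yaw of y -72.92 j [ 0.68  0.37 -0.39  1.73  0.16  1.09 -1.03] F [-0.03  0.01 -4.12] M [-0.03 -0.03 -0.03] w 29.6
shift mm [-119.8 -396.1 -136. ]
```

Call:
jog_arm --claw '[20,20,20,20,20]' --pt "-30 0 0" --pt "-60 -8 -3" --pt "-85 -30 -10" --pt "-95 -60 -21" --pt "-95 -92 -32" --roll '[0,0,0,0,0]'

```text
time: 3.75
position: [0.5569, -0.1359, 0.1669]
tool_rot: [2.053, 0.315, -2.076]
ft_force: [1.9, -0.3, -4.1]
grip_width: 0.342
```

Call:
jog_arm --claw '[20,20,20,20,20]' --pt "0 -33 -11" --pt "0 -66 -23" --pt "0 -99 -34" --pt "0 -132 -45" --pt "0 -165 -57" --roll '[0,0,0,0,0]'

```text
time: 4.25
position: [0.5629, 0.0399, 0.1686]
tool_rot: [2.054, 0.314, -2.075]
ft_force: [0.9, 1.0, -4.0]
grip_width: 0.343
```

```bash
python3 -c "
from h import *
go((.566,.185,.17))"
```

```text
t 4.25 pos [0.5629 0.0399 0.1686] x-axis [-0.011   0.0041 -0.9999] yaw of y -73.02 j [ 0.39  0.23 -0.57  1.71  0.12  1.25 -1.49] F [ 0.89  0.99 -3.98] M [-0.03 -0.07 -0.03] w 29.9
shift mm [  -0.8 -137.9  -45.3]
```

Call:
jog_arm --claw '[20,20,20,20,20]' --pt "0 -33 -11" --pt "0 -70 -23" --pt "0 -105 -35" --pt "0 -130 -43" --pt "0 -138 -45" --roll '[0,0,0,0,0]'

```text
time: 4.75
position: [0.5645, 0.1899, 0.1703]
tool_rot: [2.052, 0.323, -2.072]
ft_force: [-1.5, -0.2, -4.1]
grip_width: 0.341
```

Call:
jog_arm --claw '[20,20]' --pt "0 0 0" --pt "0 0 0" --roll '[0,0]'

```text
time: 4.95
position: [0.5646, 0.1892, 0.1707]
tool_rot: [2.052, 0.322, -2.072]
ft_force: [0.4, -0.1, -3.7]
grip_width: 0.34
```

```bash
python3 -c "
from h import *
go((.566,.185,.125))
im,w=cloud('top'); np.savez('t2.npz',im=im,w=w)
a=cv2.resize(im[110:220,130:260],None,fx=4,fy=4,interpolation=2)
im,w=cloud('scene'); np.savez('s2.npz',im=im,w=w)
b=cv2.resize(im[180:320,330:490],None,fx=3,fy=3,interpolation=2)
cv2.imwrite('pics/p2.png',b[...,::-1])
go((.566,.185,.125))
c=w[150:300,340:490].reshape(-1,3); 
for lo,hi in((.124,.134),(.155,.19)):
    q=c[(c[:,2]>lo)&(c[:,2]<hi)];q=q[(abs(q[:,0]-.566)<.05)&(abs(q[:,1]-.185)<.05)]
    print(lo,len(q),q.min(0),q.max(0))
"
```

```text
t 4.95 pos [0.5646 0.1892 0.1707] x-axis [-0.0104  0.0061 -0.9999] yaw of y -72.7 j [ 0.18  0.3  -0.64  1.64  0.18  1.27 -1.77] F [ 0.41 -0.1  -3.72] M [-0.03 -0.04 -0.01] w 29.5
shift mm [45.7  4.8 -0.5]
t 5.05 pos [0.565  0.1877 0.1705] x-axis [-0.0103  0.0054 -0.9999] yaw of y -72.83 j [ 0.18  0.3  -0.64  1.64  0.18  1.27 -1.77] F [-0.11 -0.14 -3.25] M [-0.06 -0.01  0.02] w 29.2
shift mm [45.4  3.3 -0.5]
0.124 24 [0.55747586 0.16068472 0.12943128] [0.59004634 0.20194991 0.13362523]
0.155 295 [0.55909077 0.16141667 0.15501395] [0.58300712 0.21306439 0.1899199 ]
```

View pics/p2.png

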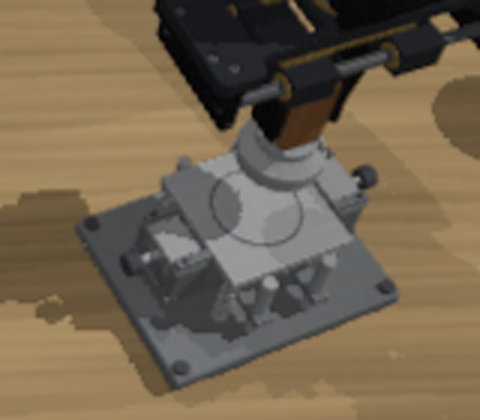

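Call:
jog_arm --claw '[20,20,20,20,20]' --pt "12 3 -0.7" --pt "25 3 -0.7" --pt "37 3 -0.7" --pt "44 3 -0.7" --pt "44 3 -0.7" --roll '[0,0,0,0,0]'

```text
time: 5.55
position: [0.5649, 0.1849, 0.1244]
tool_rot: [2.049, 0.319, -2.076]
ft_force: [0.0, -0.2, -4.5]
grip_width: 0.341
```

```bash
python3 -c "
from h import *
go((.566,.185,.115))"
```

```text
t 5.55 pos [0.5649 0.1849 0.1244] x-axis [-0.0138  0.0048 -0.9999] yaw of y -72.82 j [ 0.17  0.34 -0.63  1.69  0.21  1.19 -1.78] F [ 0.04 -0.2  -4.47] M [-0.04 -0.02 -0.01] w 29.6
shift mm [ 9.4  0.3 -1.2]
```

Call:
jog_arm --claw '[20,20,20,20,20]' --pt "3 0 -1.2" --pt "6 0 -1.2" --pt "8 0 -1.2" --pt "10 0 -1.2" --pt "11 0 -1.2" --roll '[0,0,0,0,0]'

```text
time: 6.05
position: [0.5662, 0.1856, 0.1146]
tool_rot: [2.05, 0.319, -2.075]
ft_force: [-3.1, -1.3, 5.7]
grip_width: 0.344
```

```bash
python3 -c "
from h import *
go((.566,.185,.107))"
```

```text
t 6.05 pos [0.5662 0.1856 0.1146] x-axis [-0.0127  0.0047 -0.9999] yaw of y -72.82 j [ 0.17  0.36 -0.63  1.69  0.21  1.17 -1.79] F [-3.09 -1.34  5.73] M [-0.31  0.68  0.04] w 29.9
shift mm [7.6 0.5 0.3]
```

Call:
jog_arm --claw '[20,20]' --pt "0 0 0" --pt "0 0 0" --roll '[0,0]'

```text
time: 6.25
position: [0.5662, 0.1855, 0.1149]
tool_rot: [2.05, 0.318, -2.075]
ft_force: [-2.7, -1.0, 2.9]
grip_width: 0.341
```

```bash
python3 -c "
from h import *
go((.566,.185,.107))"
```

```text
t 6.25 pos [0.5662 0.1855 0.1149] x-axis [-0.0125  0.0046 -0.9999] yaw of y -72.82 j [ 0.17  0.36 -0.63  1.69  0.21  1.17 -1.79] F [-2.65 -0.96  2.92] M [-0.22  0.56  0.02] w 29.7
shift mm [7.9 0.5 0.3]
```

Call:
jog_arm --claw '[20,20,20,20,20]' --pt "2 0 0.8" --pt "4 0 0.8" --pt "6 0 0.8" --pt "8 0 0.8" --pt "8 0 0.8" --roll '[0,0,0,0,0]'

```text
time: 6.75
position: [0.5661, 0.1855, 0.1075]
tool_rot: [2.053, 0.318, -2.073]
ft_force: [-0.6, -1.3, 4.1]
grip_width: 0.339
```

```bash
python3 -c "
from h import *
go((.566,.185,.107))"
```

```text
t 6.75 pos [0.5661 0.1855 0.1075] x-axis [-0.0106  0.005  -0.9999] yaw of y -72.82 j [ 0.16  0.36 -0.63  1.7   0.22  1.16 -1.79] F [-0.65 -1.27  4.1 ] M [-0.21  0.19  0.07] w 29.5
shift mm [0.5 0.5 0.2]
```

Call:
jog_arm --claw '[20,20,20,20,20]' --pt "1.5 0.2 0" --pt "3 0.3 0" --pt "4.5 0.4 0" --pt "6 0.5 0" --pt "6 0.5 0" --roll '[0,0,0,0,0]'

```text
time: 7.25
position: [0.5661, 0.1855, 0.1013]
tool_rot: [2.053, 0.319, -2.073]
ft_force: [-0.8, -0.5, 3.0]
grip_width: 0.339
```

Call:
jog_arm --claw '[20,20,20,20]' --pt "1 0 0" --pt "2 0 0" --pt "3 0 0" --pt "3 0 0" --roll '[0,0,0,0]'

```text
time: 7.65
position: [0.5661, 0.1855, 0.0985]
tool_rot: [2.053, 0.319, -2.073]
ft_force: [-2.5, -0.3, 5.7]
grip_width: 0.342
```

```bash
python3 -c "
from h import *
go((.566,.185,.1))"
```

```text
t 7.65 pos [0.5661 0.1855 0.0985] x-axis [-0.0105  0.0055 -0.9999] yaw of y -72.81 j [ 0.16  0.37 -0.63  1.71  0.22  1.14 -1.8 ] F [-2.5  -0.3   5.74] M [-0.18  0.62  0.03] w 29.7
shift mm [-1.5  0.4  0.3]
```

Call:
jog_arm --claw '[20,20,20,20]' --pt "1 0 0.4" --pt "2 0 0.4" --pt "3 0 0.4" --pt "3 0 0.4" --roll '[0,0,0,0]'

```text
time: 8.05
position: [0.5662, 0.1857, 0.0983]
tool_rot: [2.054, 0.318, -2.071]
ft_force: [-5.9, -2.3, 18.8]
grip_width: 0.338
```

Call:
jog_arm --claw '[20,20,20,20]' --pt "1 0 0.2" --pt "2 0 0.2" --pt "3 0 0.2" --pt "3 0 0.2" --roll '[0,0,0,0]'

```text
time: 8.45
position: [0.5662, 0.1857, 0.0983]
tool_rot: [2.054, 0.317, -2.07]
ft_force: [-7.5, -3.7, 19.9]
grip_width: 0.339
```

```bash
python3 -c "
from h import *
go((.566,.185,.1))"
```

```text
t 8.45 pos [0.5662 0.1857 0.0983] x-axis [-0.0082  0.0034 -1.    ] yaw of y -72.79 j [ 0.16  0.37 -0.63  1.71  0.23  1.14 -1.8 ] F [-7.46 -3.68 19.94] M [-0.89  1.98 -0.07] w 29.5
shift mm [-1.7  0.6  0.4]
```

```bash
cat > pl.py <<'E'
from h import *
import sys
for n in("top","scene"):
    im,w=cloud(n)
    a=np.radians(20); q=w-np.array([.566,.185,0]); X=q[...,0]*np.cos(a)+q[...,1]*np.sin(a); Y=-q[...,0]*np.sin(a)+q[...,1]*np.cos(a); Z=w[...,2]-.006
    m=(abs(X)<44)&(abs(X)<.042)&(abs(Y)<.042)&(np.hypot(X,Y)>.031)&(Z>.03)&(Z<.082)
    m&=~((abs(abs(X)-.051)<.008)&(abs(abs(Y)-.022)<.008))
    for it in range(3):
        A=np.c_[X[m],Y[m],np.ones(m.sum())]; c=np.linalg.lstsq(A,Z[m],rcond=None)[0]
        m&=abs(Z-c[0]*X-c[1]*Y-c[2])<(.01,.005,.003)[it]
    print(n,m.sum(),"tilt",c[:2].round(4),"top of plate above press origin mm",(c[2]*1000).round(2))
    h=(abs(X)<.02)&(abs(abs(Y)-.06)<.01)&(Z>.04)&(Z<.085); print("housing z",np.percentile(Z[h],[10,50,90]).round(4),h.sum())
cv2.imwrite("pics/"+sys.argv[1],cv2.resize(im[195:315,345:475],None,fx=5,fy=5,interpolation=2)[...,::-1])
E
python3 pl.py p3.png
```

```text
top 66 tilt [0.0142 0.0515] top of plate above press origin mm 53.48
housing z [0.0676 0.0718 0.0751] 25
scene 501 tilt [0.0022 0.0033] top of plate above press origin mm 52.76
housing z [0.0604 0.071  0.0745] 400
```

View pics/p3.png

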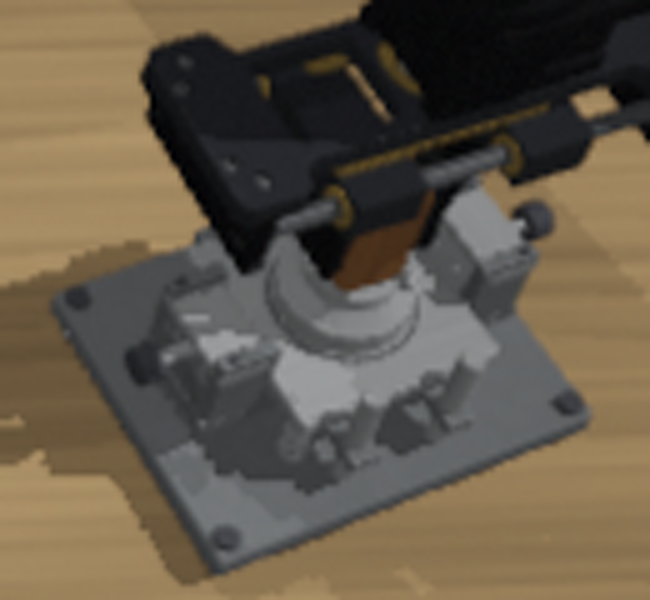

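Housing tops are at 75 mm, so the bed is at its highest (stop at 45 mm). The plate underside measures about 44.8 mm, so it is on the stop and level. I'll seat it slightly more firmly and relieve the side load.

Call:
jog_arm --claw '[20,20,20,20,20]' --pt "3 0.3 0.5" --pt "3.3 0.4 0.8" --pt "3.6 0.4 0.8" --pt "3.6 0.4 0.8" --pt "3.6 0.4 0.8" --roll '[0,0,0,0,0]'

```text
time: 9.05
position: [0.5662, 0.1857, 0.0983]
tool_rot: [2.056, 0.316, -2.067]
ft_force: [-6.4, -0.8, 21.8]
grip_width: 0.342
```

```bash
python3 -c "
from h import *
go((.566,.185,.1))"
```

```text
t 9.05 pos [0.5662 0.1857 0.0983] x-axis [-0.006   0.0029 -1.    ] yaw of y -72.78 j [ 0.16  0.37 -0.63  1.72  0.23  1.14 -1.8 ] F [-6.35 -0.76 21.78] M [-0.73  2.09 -0.01] w 29.7
shift mm [-1.7  0.6  0.4]
```

Call:
jog_arm --claw '[20,20,20,20,20]' --pt "3.6 0 1" --pt "3.9 0 1" --pt "4.2 0 1" --pt "4.2 0 1" --pt "4.2 0 1" --roll '[0,0,0,0,0]'

```text
time: 9.55
position: [0.5662, 0.1857, 0.0983]
tool_rot: [2.058, 0.314, -2.064]
ft_force: [-7.3, -3.0, 25.0]
grip_width: 0.344
```

```bash
python3 -c "
from h import *
go((.566,.185,.1))"
```

```text
t 9.55 pos [0.5662 0.1857 0.0983] x-axis [-0.0035  0.002  -1.    ] yaw of y -72.8 j [ 0.16  0.37 -0.63  1.72  0.23  1.14 -1.8 ] F [-7.25 -2.98 25.03] M [-0.89  2.32 -0.  ] w 29.9
shift mm [-1.7  0.7  0.4]
```

Call:
jog_arm --claw '[20,20,20,20,20]' --pt "1 0 0.5" --pt "-1 0 0.5" --pt "-3 0 0.5" --pt "-8 0 0" --pt "-20 0 0" --roll '[0,0,0,0,0]'

```text
time: 10.05
position: [0.5649, 0.1849, 0.1164]
tool_rot: [2.053, 0.314, -2.069]
ft_force: [-1.1, -0.1, -4.1]
grip_width: 0.341
```

Call:
jog_arm --claw '[20,20,20,20,20]' --pt "-20 0 0" --pt "-40 0 0" --pt "-60 15 0" --pt "-60 45 10" --pt "-60 80 23" --roll '[0,0,0,0,0]'

```text
time: 10.55
position: [0.5675, 0.1026, 0.1776]
tool_rot: [2.054, 0.318, -2.064]
ft_force: [0.4, -0.7, -4.4]
grip_width: 0.342
```

```bash
python3 pl.py p4.png; python3 -c "
from h import *
go((.5515,-.234,.16))"
```

```text
top 0 tilt [0. 0.] top of plate above press origin mm 0.0
housing z [0.0676 0.0712 0.0758] 95
scene 767 tilt [-0.0023 -0.0017] top of plate above press origin mm 54.46
housing z [0.0567 0.0708 0.0748] 435
t 10.65 pos [0.5677 0.0934 0.1762] x-axis [-0.0081 -0.0046 -1.    ] yaw of y -73.33 j [ 0.31  0.25 -0.6   1.68  0.15  1.27 -1.6 ] F [ 0.02  0.25 -4.7 ] M [-0.11 -0.04  0.  ] w 29.9
shift mm [ 17.8 308.9 109.3]
```

View pics/p4.png

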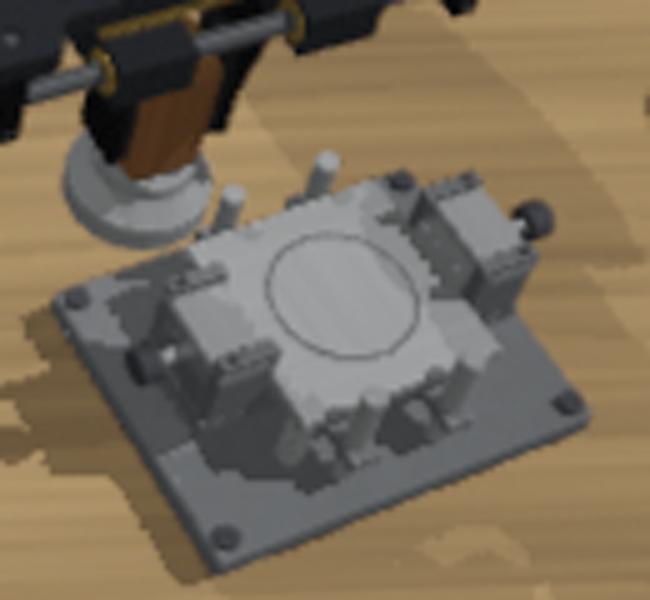

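The plate rests level at 54.5 mm, which is the stop (53) plus the 1.5 mm rise, so both catches are holding. Now I return the tamper to its spot.

Call:
jog_arm --claw '[20,20,20,20,20]' --pt "0 33 12" --pt "0 66 24" --pt "0 99 35" --pt "0 132 47" --pt "0 165 58" --roll '[0,0,0,0,0]'

```text
time: 11.15
position: [0.5592, -0.0827, 0.1773]
tool_rot: [2.055, 0.299, -2.073]
ft_force: [0.9, 0.8, -4.3]
grip_width: 0.338
```

```bash
python3 -c "
from h import *
go((.5515,-.2333,.16))"
```

```text
t 11.15 pos [ 0.5592 -0.0827  0.1773] x-axis [-0.0079 -0.0047 -1.    ] yaw of y -73.33 j [ 0.54  0.21 -0.5   1.71  0.11  1.26 -1.27] F [ 0.9   0.79 -4.3 ] M [-0.01 -0.1   0.01] w 29.4
shift mm [ 18.1 142.   50.4]
```

Call:
jog_arm --claw '[20,20,20,20,20]' --pt "0 33 12" --pt "0 70 25" --pt "5 105 37" --pt "10 132 46" --pt "15 142 50" --roll '[0,0,0,0,0]'

```text
time: 11.65
position: [0.5509, -0.238, 0.1628]
tool_rot: [2.056, 0.291, -2.076]
ft_force: [-0.4, -0.4, -4.3]
grip_width: 0.343
```

```bash
python3 -c "
from h import *
go((.5515,-.2333,.06))"
```

```text
t 11.65 pos [ 0.5509 -0.238   0.1628] x-axis [-0.0085 -0.0066 -0.9999] yaw of y -73.65 j [ 0.69  0.28 -0.4   1.64  0.12  1.25 -1.02] F [-0.43 -0.4  -4.27] M [-0.01 -0.01 -0.01] w 29.9
shift mm [102.7  -4.7  -2.9]
```

Call:
jog_arm --claw '[20,20,20,20,20]' --pt "25 -4.5 -2.5" --pt "50 -4.5 -2.5" --pt "75 -4.5 -2.5" --pt "98 -4.5 -2.5" --pt "104 -4.5 -2.5" --roll '[0,0,0,0,0]'

```text
time: 12.15
position: [0.5492, -0.2315, 0.0557]
tool_rot: [2.052, 0.297, -2.082]
ft_force: [-0.2, 0.8, -5.2]
grip_width: 0.343
```

```bash
python3 -c "
from h import *
go((.5515,-.2333,.0437))"
```

```text
t 12.15 pos [ 0.5492 -0.2315  0.0557] x-axis [-0.0136 -0.0034 -0.9999] yaw of y -73.58 j [ 0.67  0.38 -0.39  1.75  0.17  1.06 -1.06] F [-0.24  0.75 -5.21] M [0.06 0.1  0.02] w 29.8
shift mm [12.   2.4 -1.9]
```

Call:
jog_arm --claw '[20,20,20,20,20]' --pt "4 1.5 -1" --pt "7 1.5 -1" --pt "9.5 1.5 -1" --pt "11 1.5 -1" --pt "11 1.5 -1" --roll '[0,0,0,0,0]'

```text
time: 12.65
position: [0.5507, -0.2329, 0.0452]
tool_rot: [2.053, 0.296, -2.081]
ft_force: [0.2, -0.5, -4.5]
grip_width: 0.341
```

```bash
python3 -c "
from h import *
go((.5515,-.2333,.0437))"
```

```text
t 12.65 pos [ 0.5507 -0.2329  0.0452] x-axis [-0.0129 -0.0038 -0.9999] yaw of y -73.58 j [ 0.67  0.39 -0.39  1.75  0.18  1.04 -1.06] F [ 0.22 -0.47 -4.54] M [ 0.03 -0.06  0.  ] w 29.7
shift mm [ 1.5  0.7 -0.7]
```

Call:
jog_arm --claw '[20,20,20]' --pt "1 0 0" --pt "1.7 0 0" --pt "1.7 0 0" --roll '[0,0,0]'

```text
time: 12.95
position: [0.5509, -0.2331, 0.0439]
tool_rot: [2.053, 0.296, -2.08]
ft_force: [-0.3, 0.1, -1.5]
grip_width: 0.34
```

Contact with the mat: the weight is partly carried. I press down a touch more, then open.

Call:
jog_arm --claw '[20,20]' --pt "0.5 0 0" --pt "0.5 0 0" --roll '[0,0]'

```text
time: 13.15
position: [0.551, -0.2331, 0.0439]
tool_rot: [2.053, 0.295, -2.08]
ft_force: [-2.0, 1.2, 0.7]
grip_width: 0.342
```

Call:
jog_arm --claw '[34,45,60,70,70]' --pt "0 0 0" --pt "0 0 0" --pt "0 0 0" --pt "0 0 0" --pt "0 0 0" --roll '[0,0,0,0,0]' --force 10

```text
time: 13.65
position: [0.5511, -0.2331, 0.0439]
tool_rot: [2.053, 0.295, -2.08]
ft_force: [0.3, 0.4, -0.4]
grip_width: 0.67
```

Call:
jog_arm --claw '[70,70,70,70,70]' --pt "-10 0 0" --pt "-35 0 0" --pt "-70 0 0" --pt "-110 0 0" --pt "-140 0 0" --roll '[0,0,0,0,0]'

```text
time: 14.15
position: [0.5536, -0.2325, 0.1874]
tool_rot: [2.056, 0.294, -2.076]
ft_force: [0.2, 0.4, -0.3]
grip_width: 0.8
```

Call:
jog_arm --claw '[70,70,70,70,70]' --pt "0 20 30" --pt "0 40 60" --pt "0 60 90" --pt "0 80 120" --pt "0 80 120" --roll '[0,0,0,0,0]'

```text
time: 14.65
position: [0.4566, -0.3493, 0.1897]
tool_rot: [2.057, 0.281, -2.083]
ft_force: [-0.6, -0.2, -1.0]
grip_width: 0.805
```

```bash
python3 pl.py p5.png; python3 - <<'E'
from h import *
go((.55,-.23,.2))
im,w=cloud("scene"); cv2.imwrite("pics/end.png",cv2.resize(im[160:340,90:490],None,fx=2,fy=2,interpolation=2)[...,::-1])
p=w[230:290,180:225].reshape(-1,3); p=p[(abs(p[:,0]-.5515)<.04)&(abs(p[:,1]+.2335)<.04)]
q=np.ascontiguousarray(p[(p[:,2]>.082)&(p[:,2]<.095)],np.float32); print(len(q),q.mean(0),cv2.minAreaRect(q[:,:2].copy()))
E
```

```text
top 376 tilt [-0.0019  0.0023] top of plate above press origin mm 53.61
housing z [0.067  0.0706 0.0752] 211
scene 772 tilt [ 0.0003 -0.0012] top of plate above press origin mm 54.46
housing z [0.0606 0.0709 0.0747] 428
t 14.75 pos [ 0.4607 -0.344   0.1896] x-axis [-0.0083 -0.0058 -0.9999] yaw of y -73.71 j [ 0.87  0.2  -0.32  1.68  0.08  1.28 -0.75] F [ 0.37  0.88 -0.01] M [ 0.03 -0.06  0.04] w 70.2
shift mm [ -11.8  -84.3 -117.6]
197 [ 0.5533644  -0.23311171  0.087724  ] ((0.5519202947616577, -0.23341776430606842), (0.030090270563960075, 0.029355119913816452), 17.882179260253906)
```

View pics/end.png

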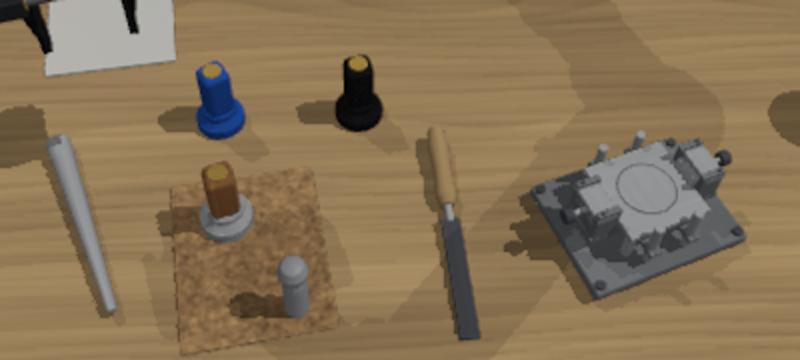

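The tamper stands on the mat (225,205). The punch (292,285), file (455,230) and look-alikes are undisturbed, the plate is latched down (645,190), and the robot is clear.

```bash
python3 -c "
from bench import order
print(order.close_job())"
```

```text
the job is handed in; nothing more can be done
None
```

The plate is pressed onto its stops and held by the catches, and the tamper is back upright on the cork mat. The job was handed in at about 14.8 s.

**Pressing:** I pushed on the middle of the plate with about 29 N at most. It came to rest on the stop with its top about 53 mm above the press origin. The catch housings' tops read 75 mm, which matches a bed stop at 45 mm.

**Catches:** I didn't see the catches snap in the force readings. I infer it because, with the tamper off, the plate stays level at 54.5 mm, the expected 1.5 mm above the stop. The top camera read 53.6 mm, about 0.9 mm lower, which is within the 2 mm calibration.

**Side force:** There was a side force of about 7 N while pressing. It came from small sideways offsets, and the plate stayed level.

**Tamper and other things:** The tamper stands within about 1 mm of where it started. In the last picture the punch, file and look-alikes appear undisturbed, and the robot is touching nothing.

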